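# Turn an anvil block and set its screw slide free of backlash

### The arm

A 6-joint arm with a two-finger parallel gripper is mounted at the origin on the work surface. World frame = base frame: x ahead of the robot, y to its left, z up, the work surface at z = 0. Lengths are in m, angles in rad, forces in N, time in s.
With the tool pointing down it reaches from about 0.35 to 0.975 m from the base axis. Payload 17.4 kg.
Tool frame: the origin (TCP) lies at the very end of the fingers, on their centre line; the grasp point (between the pads) lies 19 mm behind it; z points along the fingers, y is the line along which they close (so a half turn about z gives the same grasp; the last joint's range is limited). The gripper opens to 85 mm and grips with 20 to 120 N. Pads are 22 mm wide; open, the fingers measure 114 mm over their backs; the gripper's body (76 mm by 85 mm) begins 54 mm behind the grasp point. The pads swing forward as they close: fully open they stand 13 mm farther back than shut.
Start: joints at [1.194, 0.116, 1.442, -0, 1.584, -0.038], TCP at [0.224, 0.637, 0.231] pointing down, gripper open.
Joint ranges: [-2.83, 2.83], [-0.83, 2.19], [0.07, 2.5], [-1.14, 4.28], [0.01, 3], [-2.97, 2.97]. Speed limits (rad/s): [1.89, 1.89, 2.22, 3.14, 3.14, 3.14].

### API

Orientations are given as a 3x3 rotation matrix whose columns are the frame's x, y, z axes.
In Python, from bench import arm, cams, order gives the robot as it stands.
- The arm moves only by the tool play_rows, never from a script. Its argument "targets" is a list of rows, each a list of 6 numbers: the shift along the tool's x, y, z in mm, then the turn, a rotation vector about the tool's x, y, z in degrees. A call has 1 to 10 rows; each row is the pose to reach, as a shift and turn from the pose commanded when the call began, along the tool's axes at that moment; what a row does not reach only later rows make up. A row lasts 1/8 s, in which the tool goes at most 62.5 mm and 10.7 degrees, less where a joint would pass 70% of its speed; a pose out of reach is approached as far as the arm can. A call with a gripper value outside its range is refused whole. "jaw" is the gripper's target within -1 to 1 (shut at 1, half-way at 0, fully open at -1), set as the call begins (left out, the last holds). The fingers move at their own pace and stop on an object; "force" is the grip in N (left out, the last holds). Time passes only in rows, so rows that repeat a pose let the fingers close. It gives the time, the measured TCP pose, the force, the opening and the grip force at its end, in the units of the state.
- arm.read_state(): the state, without advancing time (a new reading comes with each control period).
- cams.read_camera(name): name is "side" or "top" or "wrist"; returns (picture, depth): 400x640x3 uint8, red, green, blue; 400x640 float32, m along the optical axis (not along the pixel's ray), 0 where there is no reading.
- cams.camera_params(name): a dict with "fx", "fy", "cx", "cy" (pixels), "dist_coeffs" ([k1, k2, p1, p2, k3] as OpenCV has them; the pictures are not rectified), "rvec" (rotation vector, rad) and "tvec" (3), from world to camera coordinates, as OpenCV has them. Camera axes: x right, y down, z forward; pixel columns grow to the right and rows downward; lengths in m; the calibration is good to about 2 mm. A picture is of the moment at which its call begins: read the wrist's pose just before it. camera_params takes no time and is no camera call; for the wrist camera it gives the pose at the moment of the call.
- order.job_done(): hands the job in; it is judged then, once.
The state is a dict: "t": time; "q": joint angles; "joint_velocities": joint speeds; "effort": joint torques, N m; "ee_pos": TCP position; "ee_rot": TCP orientation; "ft_force": force on the tool from outside, world axes, zero at the start; "torque": the same for the moment, N m; "width": opening from 0.0 (shut) to 1.0 (fully open); "finger_force": force on a finger pad.
Only numpy, scipy, OpenCV 4.12 (cv2) and the standard library are available. Lean on these libraries where they do the work, as an engineer would, in place of code of your own. Each camera call takes 0.05 s, during which the arm holds its last target. There are 200 camera calls.

### The job

Push the wooden anvil block over against the edge of the steel carriage, so that it tips onto the carriage and lies flat with its large round steel disc (now facing the robot) on top. Then push the crank round anticlockwise until the disc has gone about a centimetre past the fixed pointer, and bring it back clockwise until the centre of the disc is level with the pointer, so that the play in the screw is taken up by a clockwise turn. Take care to leave the loose things around undisturbed.

Things in the scene. Friction and masses are not known exactly. Their poses are not given: they have to be found in the camera images.
- station: screw-slide station fixed to the bench, grey base plate 250 x 420 x 14 mm. Origin under its centre; x away from the robot, y to the crank end (robot's left), z up. In this frame an aluminium ledge, top at z 30 mm, runs along the robot's side (x -123 to -37, y -205 to 85 mm) in front of the sliding carriage; the crank's gear box stands at x 0, y 150 mm
- table_front (a point): middle of the top front edge of the steel carriage table (x -35, z 38 mm in the station's frame; y -110 mm at the start). This straight edge along y is a step 8 mm above the ledge: the edge to tip against. The table is 110 mm long in y, 98 mm deep in x up to a lip 10 mm high at its rear
- block: wooden anvil block, about 0.25 kg, on end: 52 mm (x) by 64 mm (y), 96 mm tall; one 64 x 96 face has a round steel disc 44 mm wide let in flush, the others small dark dimples. Loose on the ledge, 4 to 23 mm before the carriage's edge, disc facing the robot (up to 6 degrees askew). Origin: centre of its underside; its x points away from the disc. 1 to 3 N near its top tips it (low pushes jam)
- disc (a point): centre of the block's steel disc, in the plane of that face
- pointer: fixed brass post with a dark pointed finger, on the bar along the station's far side, top 86 mm above the bench; axes parallel to the station's. The finger points to the robot; its line along x is the mark. Origin: centre of the post's underside, so the mark is at y = 0 here. At the start the disc is 20 to 60 mm to its -y side (away from the crank)
- pointer_tip (a point): point of that finger, 30 mm from the post's axis towards the robot, 83 mm above the bench
- crank_axis (a point): point on the crank's vertical axis, on top of the gear box, 66 mm above the bench
- pin_top (a point): centre of the top of the crank's upright black handle, a round pin 18 mm in diameter; the pin stands 58 mm from the axis, from 78 mm (top of the crank arm) to 121 mm above the bench. The crank may go round and round; pushing the pin takes about 4 N
- crank (a joint): angle of the crank relative to the screw (rad), the play: 0 to 0.6, random at the start. Turning anticlockwise (seen from above) the crank runs free until this is 0.6 and only then drives the screw; turning clockwise it runs free until this is 0 and only then drives the screw
- carriage (a joint): travel of the carriage (m), 0 at the start, limits -0.03 to 0.09; 10 mm per radian of the screw: crank anticlockwise moves it in +y of the station (towards the crank), clockwise in -y. It stays where it is left, and cannot be pushed along by hand without the crank
- tin: flat round aluminium tin, 44 mm across, 22 mm high, standing loose on the station's ledge; leave alone. Origin under its centre
- weight: small brass weight with a knob, 40 mm across, 46 mm high, loose on the station's base plate beyond the crank, below the crank's sweep; leave alone. Origin under its centre
- hammer: hammer 200 mm long lying on the bench to the robot's right; leave alone
- tweezers: steel tweezers 150 mm long lying on the bench to the left; leave alone
- fluxjar: amber glass jar 60 mm across, 70 mm high, on the right; leave alone
- cup: white cup 80 mm across, 85 mm high, on the left; leave alone
Mind the look-alikes: they are no part of the job. What is shaped like the block but green is not meant.

How it is judged:
By the outcome, as a careful person would: the job done as asked, in the order asked, and still so for the second after the job is handed in, with the robot touching nothing.
It also fails if it takes over 67 s, if anything falls off the work surface, if the arm or the gripper's body presses on something with over 40 N, if the wrist force passes 120 N, or if a joint passes its speed limit or range.

## Working session

There is one attempt and no reset: what is moved stays moved. The work goes in short steps, Python scripts to look and compute and a tool call to move; the robot and the scene stay as the last step left them, time stands still between calls to the robot, and variables do not carry over. Pictures are saved under pics/ and viewed, at most 12 in all, crops included, and the job is handed in when it is done.

Besides the shell and the picture viewer there is one more tool, called after ">>>" by a JSON object that holds its "name" and its "arguments". play_rows: Moves the arm, as the interface text tells. Its arguments: {"type":"object","properties":{"targets":{"type":"array","items":{"type":"array","items":{"type":"number"}}},"jaw":{"type":"number"},"force":{"type":"number"}},"required":["targets"]}

```bash
ls; mkdir -p pics; cat > h.py <<'E'
import numpy as np, cv2, pickle
from bench import arm, cams, order
def grab(n):
    p=cams.camera_params(n); im,d=cams.read_camera(n)
    pickle.dump((im,d,p),open(n+'.pkl','wb')); return im,d,p
def load(n): return pickle.load(open(n+'.pkl','rb'))
def KD(p): return np.array([[p['fx'],0,p['cx']],[0,p['fy'],p['cy']],[0,0,1.]]),np.array(p['dist_coeffs'],float)
def RT(p): return cv2.Rodrigues(np.array(p['rvec'],float))[0],np.array(p['tvec'],float).reshape(3)
def ray(p,uv):
    K,D=KD(p);R,t=RT(p)
    n=cv2.undistortPoints(np.array(uv,float).reshape(-1,1,2),K,D).reshape(-1,2)
    return -R.T@t, np.c_[n,np.ones(len(n))]@R
def onz(p,uv,z):
    c,d=ray(p,uv); return c+d*((z-c[2])/d[:,2])[:,None]
def proj(p,X):
    K,D=KD(p);return cv2.projectPoints(np.array(X,float).reshape(-1,1,3),np.array(p['rvec'],float),np.array(p['tvec'],float),K,D)[0].reshape(-1,2)
def cloud(im,d,p):
    v,u=np.mgrid[0:400,0:640]; c,r=ray(p,np.c_[u.ravel(),v.ravel()])
    return (c+r*d.reshape(-1,1)).reshape(400,640,3)
def save(n,im): cv2.imwrite('pics/'+n+'.png',im[:,:,::-1])
E
python3 - <<'E'
from h import *
for n in ('top','side'):
    im,d,p=grab(n); save(n+'0',im); R,t=RT(p); print(n,-R.T@t,R[2])
    
a=np.vstack([load('top')[0],load('side')[0]]); save('both',cv2.resize(a,(480,600),interpolation=cv2.INTER_AREA))
print(arm.read_state())
E
```

```text
pics
top [ 0.41682575 -0.00835545  1.24675289] [ 0.12059688  0.01236728 -0.99262452]
side [ 0.20661001 -0.86770291  1.28100904] [ 0.23857694  0.577157   -0.7810063 ]
{'t': 0.1, 'q': array([ 1.19418826e+00,  1.16434535e-01,  1.44216229e+00,  3.11536537e-05,
        1.58396868e+00, -3.78351195e-02]), 'joint_velocities': array([-0.00070447, -0.00150386,  0.00139391, -0.00076676,  0.00037195,
       -0.00172572]), 'effort': array([ 1.12304733e-03, -7.33663344e+01, -6.33790040e+01, -5.18560137e-05,
        5.23872528e-03,  2.93323774e-05]), 'ee_pos': array([0.22429035, 0.63648901, 0.2306608 ]), 'ee_rot': array([[-9.43163281e-01,  3.32329470e-01, -3.86749255e-04],
       [ 3.32329688e-01,  9.43162860e-01, -8.93208734e-04],
       [ 6.79279485e-05, -9.70969940e-04, -9.99999526e-01]]), 'ft_force': array([-0.70734912, -0.04746178, -0.49827876]), 'torque': array([-0.02643677,  0.0590107 , -0.01938391]), 'finger_force': 0.0, 'width': 1.0015776132891867}
```

View pics/top0.png

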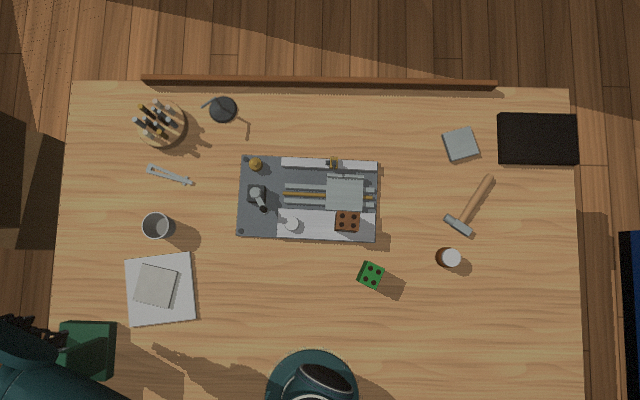

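View pics/side0.png

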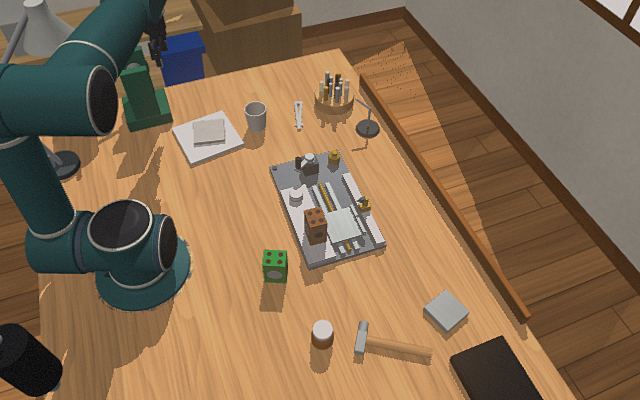

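The top view shows the brown block at (347,221), its green look-alike at (371,275), the crank gear box at (257,192) with its pin at (264,207), the pointer at (332,161), the tin at (292,225) and the weight at (255,163). The brown block is the one meant: it stands on the ledge and isn't green. I'll confirm it in an enlarged crop.

```bash
python3 - <<'E'
from h import *
im,d,p=load('top'); s=load('side')[0]
a=cv2.resize(im[145:255,228:388],(800,550),interpolation=cv2.INTER_CUBIC)
b=cv2.resize(s[145:275,260:390],(550,550),interpolation=cv2.INTER_CUBIC)
save('crop',np.hstack([cv2.resize(a,(480,330)),cv2.resize(b,(320,330))]))
save('cropt',a)
C=cloud(im,d,p)
for uv in [(240,215),(260,230),(340,230),(347,221),(345,190),(357,195),(332,161),(257,188),(264,207),(300,160),(255,163),(292,225),(390,215)]:
    print(uv,C[uv[1],uv[0]].round(4),im[uv[1],uv[0]])
E
```

```text
(240, 215) [0.5254 0.229  0.0101] [101 106 107]
(260, 230) [0.481  0.166  0.0152] [ 99 102 104]
(340, 230) [ 0.4818 -0.07    0.0858] [51 46 43]
(347, 221) [ 0.5042 -0.0864  0.1294] [109  76  51]
(345, 190) [ 0.6039 -0.086   0.0352] [131 137 133]
(357, 195) [ 0.5889 -0.1214  0.04  ] [134 143 138]
(332, 161) [ 0.6796 -0.0444  0.0871] [90 84 68]
(257, 188) [0.5979 0.1696 0.0811] [131 137 135]
(264, 207) [0.5388 0.1419 0.1235] [28 26 27]
(300, 160) [0.6927 0.0502 0.035 ] [161 163 163]
(255, 163) [0.6759 0.1817 0.0589] [138 113  60]
(292, 225) [0.4957 0.0683 0.0481] [167 167 165]
(390, 215) [ 0.5349 -0.2255  0.0026] [164 129  93]
```

View pics/crop.png

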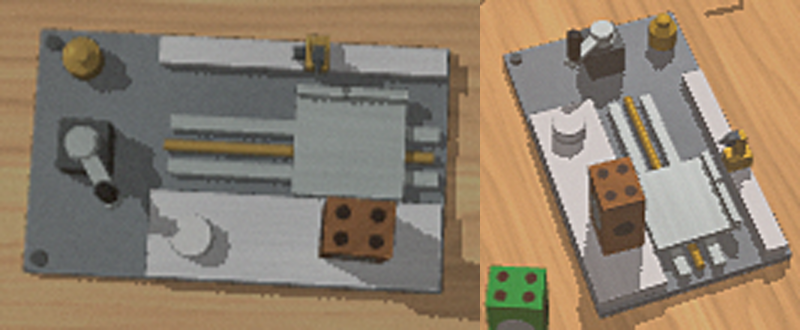

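View pics/cropt.png

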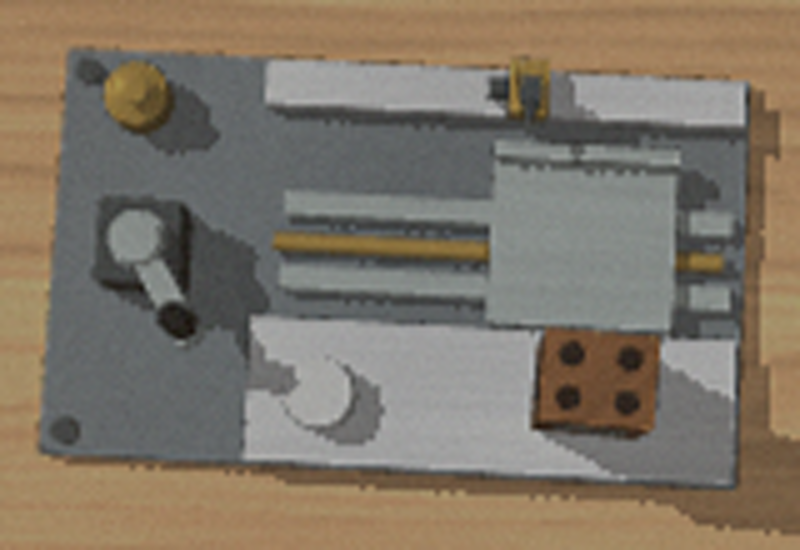

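The enlarged crop confirms it: the brown wooden block stands on the ledge at crop pixel (597,378). The carriage edge runs from (488,325) to (672,330), the pointer finger's tip is near (532,115), and the pin top is at (177,320). Next I'll take coarse measurements.

```bash
cat >> h.py <<'E'
def cr(pts): return np.array(pts,float)/5-.4+[228,145]
E
python3 - <<'E'
from h import *
im,d,p=load('top')
C=cloud(im,d,p)
def P(n,pts,z): print(n,onz(p,cr(pts),z).round(4)[:,:2].tolist())
P('plate',[(40,452),(70,48)],.014)
P('ledge',[(250,318),(245,460),(735,478)],.030)
P('table',[(488,325),(672,330),(680,165),(495,160)],.038)
P('pin',[(177,318)],.121); P('axis',[(135,237)],.08); P('tip',[(534,115)],.083); P('tin',[(322,390)],.052)
hsv=cv2.cvtColor(im,cv2.COLOR_RGB2HSV); z=C[:,:,2]
m=np.zeros((400,640),np.uint8); m[205:240,328:368]=(z[205:240,328:368]>.115)
c=max(cv2.findContours(m,0,1)[0],key=cv2.contourArea); r=cv2.minAreaRect(c); print(r)
b=onz(p,cv2.boxPoints(r),.126); print('block top',b.round(4)[:,:2].tolist(),b.mean(0).round(4))
print(np.median(z[m>0]))
E
```

```text
plate [[0.4646, 0.239], [0.7126, 0.2313]]
ledge [[0.5462, 0.1137], [0.4617, 0.114], [0.4568, -0.1752]]
table [[0.5439, -0.028], [0.543, -0.1367], [0.6419, -0.1409], [0.6429, -0.0305]]
pin [[0.5357, 0.1449]]
axis [[0.5864, 0.1763]]
tip [[0.6612, -0.0517]]
tin [[0.5025, 0.0682]]
((347.28216552734375, 220.17822265625), (23.482877731323242, 19.005210876464844), 5.710593223571777)
block top [[0.4834, -0.0532], [0.5353, -0.0577], [0.5301, -0.1216], [0.4783, -0.1169]] [ 0.5068 -0.0873  0.126 ]
0.12510908608265958
```

```bash
cat >> h.py <<'E'
def go(x,y,z,yaw=88.8):
    s=arm.read_state();R=s['ee_rot'];a=np.radians(yaw)
    Y=np.array([np.cos(a),np.sin(a),0]);Z=np.array([0,0,-1.]);T=np.c_[np.cross(Y,Z),Y,Z]
    print('row',(R.T@(np.array([x,y,z])-s['ee_pos'])*1e3).round(1).tolist(),np.degrees(cv2.Rodrigues(R.T@T)[0].ravel()).round(1).tolist(),'t',round(s['t'],2))
E
python3 - <<'E'
from h import *
p=cams.camera_params('wrist');R,t=RT(p);s=arm.read_state();E=s['ee_rot']
print('cam in tool',E.T@(-R.T@t-s['ee_pos']),'axes rows',(R@E).round(3).tolist(),p['fx'])
go(.42,0.0,.36)
E
```

```text
cam in tool [ 0.07184386 -0.00026416 -0.14227741] axes rows [[-0.0, 1.0, 0.001], [-0.959, -0.0, -0.283], [-0.283, -0.001, 0.959]] 331.76699817627684
row [-396.1, -535.4, -128.8] [-0.1, -0.0, -18.2] t 0.1
```

>>> {"name": "play_rows", "arguments": {"targets": [[-396,-535,-129,0,0,-18.2],[-396,-535,-129,0,0,-18.2],[-396,-535,-129,0,0,-18.2],[-396,-535,-129,0,0,-18.2],[-396,-535,-129,0,0,-18.2],[-396,-535,-129,0,0,-18.2],[-396,-535,-129,0,0,-18.2],[-396,-535,-129,0,0,-18.2],[-396,-535,-129,0,0,-18.2],[-396,-535,-129,0,0,-18.2]], "jaw": 0}}

```text
t: 1.35
ee_pos: [0.4047, 0.0482, 0.3506]
ee_rot: [[-1.0, 0.021, 0.001], [0.021, 1.0, 0.0], [-0.001, 0.0, -1.0]]
ft_force: [1.6, 0.5, 0.2]
width: 0.499
finger_force: 0.0
```

```bash
python3 -c "
from h import *
go(.45,0.0,.36)"
```

```text
row [-46.3, -47.2, -9.4] [0.0, 0.0, -0.0] t 1.35
```

>>> {"name": "play_rows", "arguments": {"targets": [[-40,-25,-8,0,0,0],[-40,-25,-8,0,0,0],[-40,-25,-8,0,0,0]]}}

```text
t: 1.72
ee_pos: [0.444, 0.0244, 0.3578]
ee_rot: [[-1.0, 0.021, -0.001], [0.021, 1.0, 0.0], [0.001, 0.0, -1.0]]
ft_force: [0.3, 0.1, -0.1]
width: 0.499
finger_force: 0.0
```

```bash
python3 - <<'E'
from h import *
print(arm.read_state()['ee_pos'])
im,d,p=grab('wrist'); save('w0',cv2.resize(im,(800,500),interpolation=cv2.INTER_CUBIC))
E
```

```text
[0.44395872 0.02444897 0.35783616]
```

View pics/w0.png

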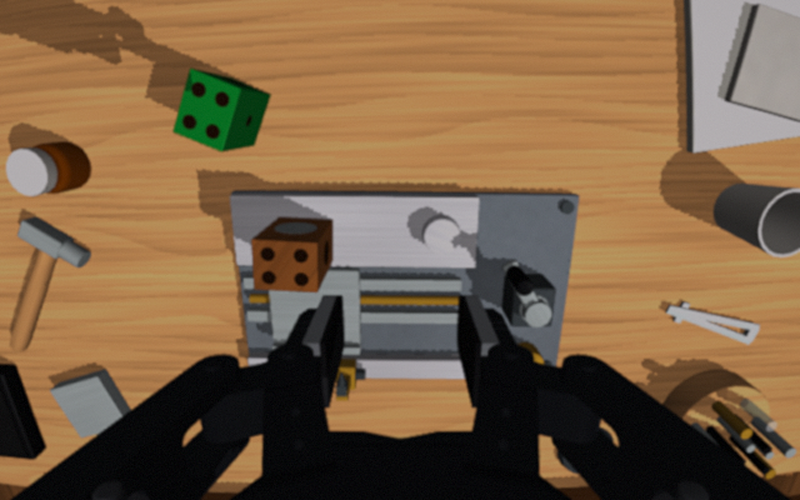

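The wrist view is upside down. In 800x500 pixels it shows the block at (290,255) with its disc facing the robot at (295,228), the pin top near (513,268), the crank arm hub at (537,315), the pointer at (346,378) and the tin at (440,232).

```bash
python3 - <<'E'
from h import *
im,d,p=load('wrist'); C=cloud(im,d,p)
f=lambda pts:np.array(pts,float)/1.25
def P(n,pts,z): print(n,onz(p,f(pts),z).round(4)[:,:2].tolist())
P('plate',[(234,195),(577,197),(560,370)],.014)
P('ledge',[(478,197),(475,267),(238,265)],.030)
P('table front',[(330,271),(360,271)],.038); P('hub',[(537,316)],.078); P('tin',[(440,233)],.052)
P('post',[(346,375)],.086)
for n in('wrist','top'):
    im,d,p=load(n);C=cloud(im,d,p);z=C[:,:,2]
    R=((C[:,:,0]>.5)&(C[:,:,0]<.6)&(C[:,:,1]>.11)&(C[:,:,1]<.25)&(z>.11)&(z<.13))
    print(n,'pin px',np.argwhere(R).mean(0)[::-1],R.sum(),C[R].mean(0).round(4)); uv=np.argwhere(R).mean(0)[::-1]; print(onz(p,[uv],.121))
    B=((C[:,:,0]>.45)&(C[:,:,0]<.56)&(C[:,:,1]>-.15)&(C[:,:,1]<-.03)&(z>.118)&(z<.135)).astype(np.uint8)
    c=max(cv2.findContours(B,0,1)[0],key=cv2.contourArea); r=cv2.minAreaRect(c)
    b=onz(p,cv2.boxPoints(r),.126); print('block',b[:,:2].round(4).tolist(),b.mean(0).round(4),np.median(z[B>0]))
im,d,p=load('side');C=cloud(im,d,p);R=((C[:,:,0]>.6)&(C[:,:,0]<.75)&(C[:,:,1]>-.12)&(C[:,:,1]<0.03)&(C[:,:,2]>.072)&(C[:,:,2]<.1)); print('ptr',C[R].round(3)[::2].tolist())
E
```

```text
plate [[0.4549, -0.1756], [0.4662, 0.2362], [0.7064, 0.2379]]
ledge [[0.4611, 0.1132], [0.5467, 0.1122], [0.5383, -0.1756]]
table front [[0.5451, -0.0618], [0.5458, -0.026]]
hub [[0.5898, 0.176]]
tin [[0.4971, 0.0675]]
post [[0.6566, -0.0436]]
wrist pin px [418.62244898 228.53061224] 196 [0.5347 0.1449 0.1191]
[[0.53383486 0.14427711 0.121     ]]
block [[0.477, -0.1179], [0.4784, -0.0534], [0.5331, -0.0577], [0.532, -0.1249]] [ 0.5051 -0.0885  0.126 ] 0.1257650519769322
top pin px [262.28571429 207.97142857] 35 [0.5365 0.1472 0.1188]
[[0.53630499 0.14685541 0.121     ]]
block [[0.4834, -0.0532], [0.5353, -0.0577], [0.5301, -0.1216], [0.4783, -0.1169]] [ 0.5068 -0.0873  0.126 ] 0.12509627789135025
ptr [[0.68, -0.046, 0.088], [0.691, -0.045, 0.082], [0.675, -0.044, 0.083], [0.679, -0.048, 0.085], [0.685, -0.049, 0.085], [0.693, -0.048, 0.08], [0.671, -0.05, 0.087], [0.678, -0.051, 0.084], [0.684, -0.052, 0.083], [0.689, -0.057, 0.087], [0.664, -0.052, 0.087], [0.669, -0.055, 0.089], [0.674, -0.058, 0.091], [0.682, -0.057, 0.086], [0.688, -0.059, 0.085], [0.661, -0.051, 0.083], [0.666, -0.056, 0.086], [0.67, -0.06, 0.09], [0.677, -0.06, 0.086], [0.684, -0.06, 0.084], [0.656, -0.049, 0.078], [0.661, -0.053, 0.08], [0.665, -0.058, 0.085], [0.673, -0.056, 0.078], [0.678, -0.059, 0.079], [0.685, -0.059, 0.077], [0.669, -0.057, 0.077], [0.682, -0.06, 0.074]]
```

```bash
python3 -c "
from h import *
go(.45,-.088,.20,88.6);go(.45,-.088,.072,88.6)"
```

```text
row [-8.6, -112.7, 158.0] [0.0, -0.0, 0.2] t 1.77
row [-8.6, -112.7, 286.0] [0.0, -0.0, 0.2] t 1.77
```

>>> {"name": "play_rows", "arguments": {"targets": [[-8.6,-50,40,0,0,0.2],[-8.6,-100,80,0,0,0.2],[-8.6,-113,140,0,0,0.2],[-8.6,-113,190,0,0,0.2],[-8.6,-113,235,0,0,0.2],[-8.6,-113,270,0,0,0.2],[-8.6,-113,286,0,0,0.2],[-8.6,-113,286,0,0,0.2]]}}

```text
t: 2.78
ee_pos: [0.4502, -0.0883, 0.0722]
ee_rot: [[-1.0, 0.024, -0.001], [0.024, 1.0, 0.0], [0.001, 0.0, -1.0]]
ft_force: [-0.5, 1.1, 0.0]
width: 0.498
finger_force: 0.0
```

>>> {"name": "play_rows", "arguments": {"targets": [[-6,0,0,0,0,0],[-12,0,0,0,0,0],[-15,0,0,0,0,0],[-18,0,0,0,0,0],[-21,0,0,0,0,0],[-24,0,0,0,0,0],[-24,0,0,0,0,0]]}}

```text
t: 3.65
ee_pos: [0.4745, -0.0894, 0.0721]
ee_rot: [[-1.0, 0.025, -0.0], [0.025, 1.0, 0.0], [0.0, 0.0, -1.0]]
ft_force: [-0.9, -0.7, -0.2]
width: 0.501
finger_force: 0.1
```

```bash
cat >> h.py <<'E'
def blk(n,lo=.118,hi=.135,zt=.126):
    im,d,p=grab(n);C=cloud(im,d,p);z=C[:,:,2]
    g=cv2.cvtColor(im,cv2.COLOR_RGB2HSV); 
    B=((C[:,:,0]>.45)&(C[:,:,0]<.66)&(C[:,:,1]>-.16)&(C[:,:,1]<.03)&(z>lo)&(z<hi)&(im[:,:,0]>im[:,:,2]*1.3)).astype(np.uint8)
    c=max(cv2.findContours(B,0,1)[0],key=cv2.contourArea); r=cv2.minAreaRect(c)
    b=onz(p,cv2.boxPoints(r),zt); print(n,'block',b[:,:2].round(4).tolist(),b.mean(0).round(4),np.median(z[B>0]).round(4),c[:,0].min(0),c[:,0].max(0))
E
python3 -c "
from h import *
blk('top');blk('side');blk('wrist')"
```

```text
top block [[0.5341, -0.0589], [0.5341, -0.0589], [0.5341, -0.0589], [0.5341, -0.0589]] [ 0.5341 -0.0589  0.126 ] 0.1221 [337 210] [337 210]
side block [[0.5134, -0.0545], [0.5569, -0.0709], [0.5307, -0.1364], [0.4885, -0.1205]] [ 0.5224 -0.0956  0.126 ] 0.1261 [313 206] [329 226]
wrist block [[0.4822, -0.0966], [0.4802, -0.0964], [0.481, -0.0853], [0.483, -0.0854]] [ 0.4816 -0.0909  0.126 ] 0.1261 [300 344] [334 349]
```

>>> {"name": "play_rows", "arguments": {"targets": [[-2,0,0,0,0,0],[-4,0,0,0,0,0],[-5,0,0,0,0,0],[-5,0,0,0,0,0]]}}

```text
t: 4.3
ee_pos: [0.4794, -0.0895, 0.0722]
ee_rot: [[-1.0, 0.025, -0.0], [0.025, 1.0, 0.0], [0.0, 0.0, -1.0]]
ft_force: [-2.0, -0.5, 0.7]
width: 0.497
finger_force: 1.2
```

>>> {"name": "play_rows", "arguments": {"targets": [[-1,0,0,0,0,0],[-2,0,0,0,0,0],[-2,0,0,0,0,0]]}}

```text
t: 4.68
ee_pos: [0.4815, -0.0896, 0.0722]
ee_rot: [[-1.0, 0.025, 0.0], [0.025, 1.0, 0.0], [-0.0, 0.0, -1.0]]
ft_force: [-0.8, -0.5, 0.6]
width: 0.495
finger_force: 0.9
```

>>> {"name": "play_rows", "arguments": {"targets": [[4,0,-10,0,0,0],[4,0,-25,0,0,0],[4,0,-41,0,0,0],[0,0,-41,0,0,0],[-4,0,-41,0,0,0],[-8,0,-41,0,0,0],[-12,0,-41,0,0,0],[-16,0,-41,0,0,0],[-20,0,-41,0,0,0],[-20,0,-41,0,0,0]]}}

```text
t: 5.92
ee_pos: [0.5016, -0.0901, 0.1131]
ee_rot: [[-1.0, 0.025, -0.0], [0.025, 1.0, 0.0], [0.0, 0.0, -1.0]]
ft_force: [0.2, -0.2, 0.8]
width: 0.502
finger_force: 0.2
```

```bash
python3 - <<'E'
from h import *
im,d,p=grab('side'); save('s1',cv2.resize(im[140:280,240:400],(640,560),interpolation=cv2.INTER_CUBIC))
E
```

```text
(no output)
```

View pics/s1.png

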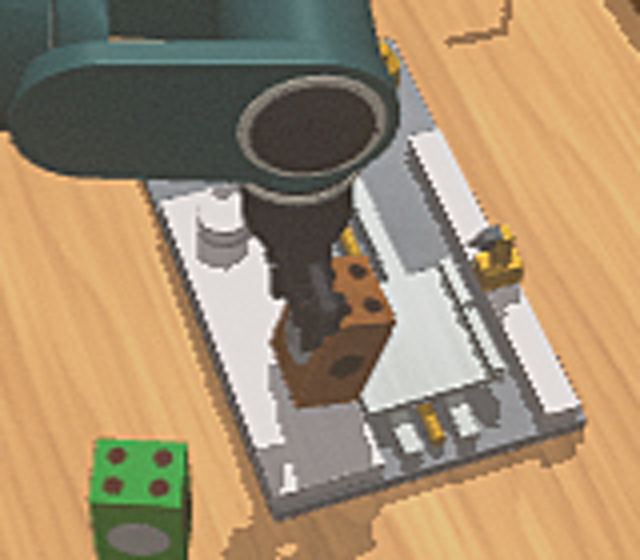

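The block at (335,335) is leaning towards the carriage, with the fingers behind it, as intended. I'll keep pushing.

>>> {"name": "play_rows", "arguments": {"targets": [[-4,0,0,0,0,0],[-8,0,0,0,0,0],[-12,0,0,0,0,0],[-16,0,0,0,0,0],[-20,0,0,0,0,0],[-24,0,0,0,0,0],[-27,0,0,0,0,0],[-30,0,0,0,0,0],[-30,0,0,0,0,0],[-30,0,0,0,0,0]]}}

```text
t: 7.22
ee_pos: [0.5313, -0.0908, 0.1132]
ee_rot: [[-1.0, 0.025, -0.0], [0.025, 1.0, 0.0], [0.0, 0.0, -1.0]]
ft_force: [0.5, -0.7, -0.1]
width: 0.5
finger_force: 0.0
```

```bash
python3 -c "
from h import *
im,d,p=grab('side');C=cloud(im,d,p)
B=((C[:,:,0]>.5)&(C[:,:,0]<.66)&(C[:,:,1]>-.16)&(C[:,:,1]<.03)&(C[:,:,2]>.05)&(im[:,:,0]>im[:,:,2]*1.4))
print(np.percentile(C[B],[5,25,50,75,95],axis=0).round(3))"
```

```text
[[ 0.524 -0.126  0.054]
 [ 0.537 -0.123  0.073]
 [ 0.572 -0.117  0.087]
 [ 0.6   -0.093  0.09 ]
 [ 0.615 -0.067  0.095]]
```

>>> {"name": "play_rows", "arguments": {"targets": [[15,0,-40,0,0,0],[40,30,-100,0,0,0],[60,75,-160,0,0,0],[80,125,-210,0,0,0],[100,150,-240,0,0,0],[100,150,-240,0,0,0],[100,150,-240,0,0,0]], "jaw": 1}}

```text
t: 8.15
ee_pos: [0.4351, 0.0619, 0.3534]
ee_rot: [[-1.0, 0.023, 0.001], [0.023, 1.0, -0.0], [-0.001, -0.0, -1.0]]
ft_force: [0.3, 0.1, -0.4]
width: 0.0
finger_force: 0.0
```

```bash
python3 - <<'E'
from h import *
im,d,p=grab('wrist'); t,_,_=grab('top')
save('w1',np.vstack([cv2.resize(im[80:320,160:520],(600,400),interpolation=cv2.INTER_CUBIC),cv2.resize(t[150:245,230:390],(600,200))]))
E
```

```text
(no output)
```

View pics/w1.png

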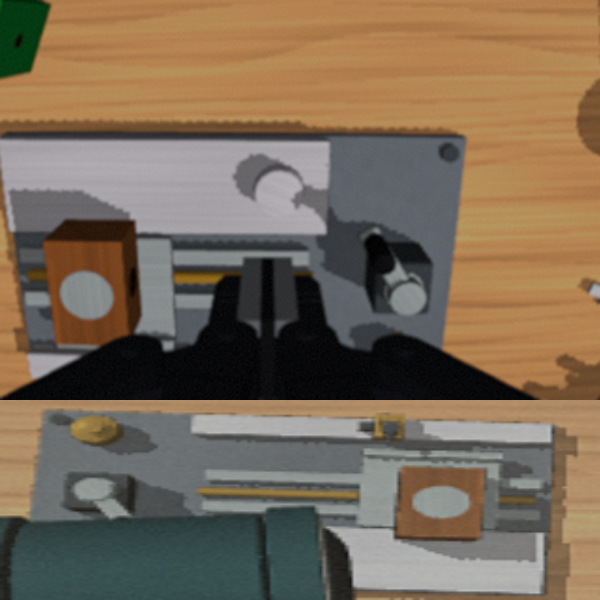

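The block lies flat on the carriage with its disc up, at (88,295) in the wrist crop and (440,500) in the top crop. The pointer is at (388,428) in the top crop. Next is the crank.

```bash
cat >> h.py <<'E'
AX=np.array([.587,.176])
def disc(n,zt=.090):
    im,d,p=grab(n);C=cloud(im,d,p)
    m=((C[:,:,0]>.5)&(C[:,:,0]<.66)&(C[:,:,1]>-.16)&(C[:,:,1]<.04)&(C[:,:,2]>.075)&(C[:,:,2]<.105)).astype(np.uint8)
    sat=cv2.cvtColor(im,cv2.COLOR_RGB2HSV)[:,:,1]
    g=(m&(sat<70)).astype(np.uint8)
    c=max(cv2.findContours(g,0,1)[0],key=cv2.contourArea);e=cv2.fitEllipse(c)
    X=onz(p,[e[0]],zt)[0];print(n,'disc',X.round(4),e,'z',np.median(C[:,:,2][m>0]).round(4),'area',cv2.contourArea(c));return X
def circ(a0,a1,step,r=.058):
    s=arm.read_state();R=s['ee_rot'];x=s['ee_pos']
    for a in np.arange(a0,a1+step*.5,step):
        t=np.radians(a);w=np.r_[AX+r*np.array([np.cos(t),np.sin(t)]),x[2]]
        print(int(a),(R.T@(w-x)*1e3).round(0).astype(int).tolist())
E
python3 - <<'E'
from h import *
disc('wrist');disc('top')
im,d,p=load('top')
c=im[150:180,315:350].astype(int); s=c.sum(2)
print((s//10)[0:28,5:30])
sm=(c[:,:,0]-c[:,:,2])
print(sm[0:28,5:30])
go(.529,.178,.16,88.6);go(.529,.178,.094,88.6)
E
```

```text
wrist disc [ 0.5724 -0.0906  0.09  ] ((211.95858764648438, 257.9305725097656), (27.670391082763672, 31.96269989013672), 113.42796325683594) z 0.0899 area 693.0
top disc [ 0.5725 -0.0889  0.09  ] ((347.1701965332031, 198.04660034179688), (14.444682121276855, 14.874567985534668), 79.30132293701172) z 0.0891 area 167.0
[[41 41 41 41 40 41 41 42 41 42 40 42 41 41 42 42 42 41 42 42 42 43 42 42
  42]
 [41 42 41 41 41 42 42 42 41 41 42 42 41 42 41 41 41 43 41 41 41 41 41 43
  42]
 [41 42 42 41 41 40 41 41 42 42 42 41 41 41 40 40 40 40 40 40 41 42 42 41
  41]
 [40 39 39 39 39 39 40 39 40 39 41 40 40 41 39 41 40 40 40 40 39 39 40 41
  40]
 [40 40 40 40 40 40 40 42 41 40 41 42 41 40 41 42 40 42 41 42 42 41 42 42
  41]
 [41 42 42 42 42 43 42 42 43 42 42 43 44 43 42 42 43 43 42 42 42 42 42 41
  44]
 [43 43 43 43 44 44 44 42 43 45 38 36 33 32 39 40 39 39 42 42 42 43 42 43
  41]
 [41 42 43 42 43 42 43 43 42 42 38 34 37 34 37 36 35 35 43 42 42 42 43 42
  41]
 [39 37 35 33 34 33 27 29 38 32 37 32 35 34 34 33 33 33 40 40 40 41 41 41
  40]
 [49 50 49 48 50 50 50 50 53 41 38 28 32 33 33 33 28 33 38 40 
[... 3103 characters left out ...]
 1 -1  3 -2 -1  2  0  1  0  0
   2]
 [-4 -5 -3 -4 -4 -3 -5 -2 -5 -4 -5 -6 -6  2 -1 -1 -1 -1  2 -2  0  0 -2  1
   1]
 [-8 -5 -5 -5 -7 -6 -5 -4 -7 -6 -7 -5 -4 -6 -8 -5 -1  1 -1 -4  1  1  0 -1
  -3]
 [-3 -4 -5 -7 -4 -5 -6 -2 -2 -4 -4 -5 -5 -1 -3 -3 -1  3  4  1 -1 -1  3  1
  -2]
 [-7 -5 -7 -4 -3 -7 -6 -1 -5 -5 -2 -2  1 -5  0 -2 -4 -3 -3  0 -2 -1  1  0
   2]
 [-5 -6 -4 -7 -5 -7 -4 -5 -1 -4 -2 -1 -5 -3  0 -5 -2 -3 -5 -4 -3 -3 -2 -1
   0]
 [-6 -5 -5 -4 -6 -3 -7  0  1  2  3  0 -1 -2 -3 -2  0 -3  0 -2 -2 -2 -3  2
   0]
 [-8 -6 -7 -6 -5 -7 -4  0 -2  1  2  2  0  0 -2 -2 -2  0  0  1  3 -1  1  4
   4]]
row [-91.1, 119.6, 191.4] [-0.0, -0.1, -0.1] t 8.35
row [-91.2, 119.7, 257.4] [-0.0, -0.1, -0.1] t 8.35
```

>>> {"name": "play_rows", "arguments": {"targets": [[-25,40,50,0,0,0],[-50,80,100,0,0,0],[-80,110,145,0,0,0],[-91,120,191,0,0,0],[-91,120,235,0,0,0],[-91,120,257,0,0,0],[-91,120,257,0,0,0],[-91,120,257,0,0,0]]}}

```text
t: 9.35
ee_pos: [0.5295, 0.179, 0.097]
ee_rot: [[-1.0, 0.025, 0.001], [0.025, 1.0, 0.0], [-0.001, 0.0, -1.0]]
ft_force: [0.5, 0.7, -0.2]
width: -0.001
finger_force: 0.0
```

```bash
python3 -c "
from h import *
circ(180,420,10)"
```

```text
180 [0, -3, 0]
190 [-1, -13, 0]
200 [-4, -23, 0]
210 [-8, -32, 0]
220 [-14, -40, 0]
230 [-21, -47, 0]
240 [-30, -52, 0]
250 [-39, -56, 0]
260 [-49, -59, 0]
270 [-59, -59, 0]
280 [-69, -58, 0]
290 [-79, -55, 0]
300 [-88, -51, 0]
310 [-96, -45, 0]
320 [-103, -38, 0]
330 [-108, -29, 0]
340 [-113, -20, 0]
350 [-115, -10, 0]
360 [-116, 0, 0]
370 [-114, 10, 0]
380 [-112, 20, 0]
390 [-107, 29, 0]
400 [-101, 37, 0]
410 [-94, 44, 0]
420 [-85, 49, 0]
```

>>> {"name": "play_rows", "arguments": {"targets": [[-1,-13,2,0,0,0],[-4,-23,3,0,0,0],[-8,-32,3,0,0,0],[-14,-40,3,0,0,0],[-21,-47,3,0,0,0],[-30,-52,3,0,0,0],[-39,-56,3,0,0,0],[-49,-59,3,0,0,0],[-59,-59,3,0,0,0],[-59,-59,3,0,0,0]]}}

```text
t: 10.6
ee_pos: [0.5874, 0.1188, 0.0932]
ee_rot: [[-1.0, 0.025, 0.0], [0.025, 1.0, -0.0], [-0.0, -0.0, -1.0]]
ft_force: [-0.7, 0.2, 0.3]
width: -0.002
finger_force: 0.0
```

```bash
cat >> h.py <<'E'
def pin(n):
    im,d,p=grab(n);C=cloud(im,d,p);z=C[:,:,2]
    R=(np.hypot(C[:,:,0]-AX[0],C[:,:,1]-AX[1])<.075)&(z>.112)&(z<.128)&(im.max(2)<60)
    if R.sum()<3: print('no pin',n); return
    m=onz(p,[np.argwhere(R).mean(0)[::-1]],.121)[0]-np.r_[AX,0]; print(n,'pin',R.sum(),m.round(4),'ang',np.degrees(np.arctan2(m[1],m[0])).round(1))
E
python3 -c "
from h import *
pin('side');pin('top');disc('top');circ(270,370,10)"
```

```text
no pin side
no pin top
top disc [ 0.5727 -0.0755  0.09  ] ((342.42572021484375, 197.8790283203125), (14.525726318359375, 14.878593444824219), 68.3073501586914) z 0.0889 area 168.0
270 [0, -1, 0]
280 [-10, 0, 0]
290 [-20, 3, 0]
300 [-29, 8, 0]
310 [-37, 14, 0]
320 [-44, 21, 0]
330 [-50, 29, 0]
340 [-54, 39, 0]
350 [-56, 48, 0]
360 [-57, 59, 0]
370 [-56, 69, 0]
```

>>> {"name": "play_rows", "arguments": {"targets": [[-10,0,0,0,0,0],[-20,3,0,0,0,0],[-29,8,0,0,0,0],[-37,14,0,0,0,0],[-44,21,0,0,0,0],[-50,29,0,0,0,0],[-54,39,0,0,0,0],[-56,48,0,0,0,0],[-57,59,0,0,0,0],[-57,59,0,0,0,0]]}}

```text
t: 12.0
ee_pos: [0.6451, 0.1774, 0.0933]
ee_rot: [[-1.0, 0.024, 0.0], [0.024, 1.0, 0.0], [-0.0, 0.0, -1.0]]
ft_force: [0.4, -0.1, -0.3]
width: -0.003
finger_force: 0.0
```

```bash
python3 -c "
from h import *
pin('side');pin('top');disc('top');circ(360,500,10)"
```

```text
side pin 6 [0.0485 0.0015 0.121 ] ang 1.7
no pin top
top disc [ 0.5736 -0.059   0.09  ] ((336.633544921875, 197.46463012695312), (14.626790046691895, 14.931848526000977), 38.989505767822266) z 0.0889 area 169.0
360 [0, -1, 0]
370 [1, 9, 0]
380 [4, 19, 0]
390 [9, 28, 0]
400 [15, 36, 0]
410 [22, 43, 0]
420 [30, 49, 0]
430 [40, 53, 0]
440 [49, 55, 0]
450 [60, 56, 0]
460 [70, 55, 0]
470 [79, 52, 0]
480 [88, 47, 0]
490 [96, 41, 0]
500 [103, 34, 0]
```

>>> {"name": "play_rows", "arguments": {"targets": [[1,9,0,0,0,0],[4,19,0,0,0,0],[9,28,0,0,0,0],[15,36,0,0,0,0],[22,43,0,0,0,0],[30,49,0,0,0,0],[40,53,0,0,0,0],[49,55,0,0,0,0],[60,56,0,0,0,0],[60,56,0,0,0,0]]}}

```text
t: 13.4
ee_pos: [0.5856, 0.2341, 0.0935]
ee_rot: [[-1.0, 0.024, -0.0], [0.024, 1.0, 0.0], [0.0, 0.0, -1.0]]
ft_force: [-0.2, -1.1, 0.4]
width: 0.001
finger_force: 0.0
```

```bash
python3 -c "
from h import *
pin('top');disc('top');disc('side');circ(450,500,5)
im,d,p=load('top')
for uv in [(333.3,167.5),(333.9,162)]: print(onz(p,[uv],.083))
im,d,p=load('side'); save('s2',cv2.resize(im[150:260,290:400],(600,600),interpolation=cv2.INTER_CUBIC))
"
```

```text
top pin 13 [-0.0233  0.0577  0.121 ] ang 112.0
top disc [ 0.5741 -0.0438  0.09  ] ((331.2649841308594, 197.18685913085938), (14.697510719299316, 14.899482727050781), 31.6572322845459) z 0.089 area 170.0
side disc [ 0.5735 -0.0474  0.09  ] ((330.9082946777344, 205.79974365234375), (10.912959098815918, 13.985454559326172), 89.85285949707031) z 0.0888 area 118.0
450 [-1, 0, 0]
455 [4, 0, 0]
460 [9, -1, 0]
465 [14, -2, 0]
470 [19, -4, 0]
475 [24, -6, 0]
480 [28, -8, 0]
485 [32, -11, 0]
490 [36, -14, 0]
495 [40, -18, 0]
500 [43, -22, 0]
[[ 0.66146443 -0.04857099  0.083     ]]
[[ 0.67765699 -0.0500715   0.083     ]]
```

View pics/s2.png

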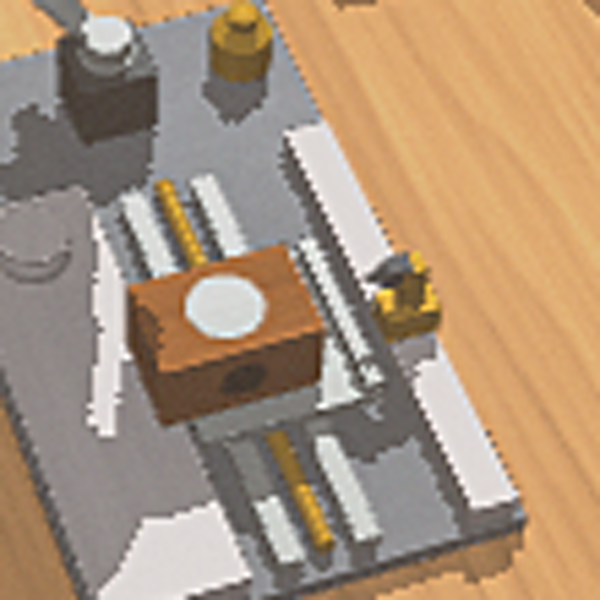

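>>> {"name": "play_rows", "arguments": {"targets": [[4,0,0,0,0,0],[9,-1,0,0,0,0],[14,-2,0,0,0,0],[19,-4,0,0,0,0],[24,-6,0,0,0,0],[28,-8,0,0,0,0],[32,-11,0,0,0,0],[36,-14,0,0,0,0],[39,-17,0,0,0,0],[39,-17,0,0,0,0]]}}

```text
t: 14.8
ee_pos: [0.5472, 0.2175, 0.0935]
ee_rot: [[-1.0, 0.025, 0.001], [0.025, 1.0, -0.0], [-0.001, -0.0, -1.0]]
ft_force: [4.8, -1.2, 0.6]
width: -0.004
finger_force: 2.1
```

```bash
python3 - <<'E'
from h import *
pin('top');disc('top');disc('side')
im,d,p=load('side'); print('tip side',onz(p,[(357.8,200.2)],.083))
# station yaw: edges in top view via Canny subpixel-ish gradient fit
im,d,p=load('top'); g=cv2.GaussianBlur(cv2.cvtColor(im,cv2.COLOR_RGB2GRAY).astype(np.float32),(0,0),1)
gy=cv2.Sobel(g,cv2.CV_32F,0,1)
def edge(X,Y0,Y1,z,n=40,sgn=1):
    # expected line at station-local; search along v
    pts=[]
    for y in np.linspace(Y0,Y1,n):
        u,v=proj(p,[[X-.025*(y-.026)*-1*-1 if 0 else X+.027*(y-.026),y,z]])[0]; u=int(round(u))
        w=np.arange(int(v)-4,int(v)+6); a=np.maximum(sgn*gy[w,u],0)
        k=w[a.argmax()]; 
        a3=np.maximum(sgn*gy[k-1:k+2,u],0); pts.append((u,(a3*np.arange(k-1,k+2)).sum()/(a3.sum()+1e-6)))
    W=onz(p,pts,z); 
    for _ in range(3):
        c=np.polyfit(W[:,1],W[:,0],1); r=W[:,0]-np.polyval(c,W[:,1]); W=W[abs(r)<max(1.5*np.median(abs(r)),.0005)]
    print('edge',X,'yaw',-np.degrees(np.arctan(c[0])).round(2),'x@.026',np.polyval(c,.026).round(4),len(W))
for s in(1,-1):
    edge(.459,-.17,.20,.030,sgn=s)     # ledge front
    edge(.690,-.17,.10,.035,sgn=s)
    edge(.707,-.0,.22,.014,sgn=s)
E
```

```text
no pin top
top disc [ 0.5743 -0.0359  0.09  ] ((328.49957275390625, 197.0765380859375), (14.530872344970703, 15.016379356384277), 78.9725112915039) z 0.0889 area 170.0
side disc [ 0.5739 -0.0396  0.09  ] ((330.0724182128906, 203.83389282226562), (10.715600967407227, 14.117905616760254), 92.01416778564453) z 0.0885 area 116.5
tip side [[ 0.66035734 -0.05176649  0.083     ]]
edge 0.459 yaw -2.06 x@.026 0.4508 12
edge 0.69 yaw -1.87 x@.026 0.6992 24
edge 0.707 yaw -7.05 x@.026 0.7027 17
edge 0.459 yaw -1.79 x@.026 0.4607 15
edge 0.69 yaw -1.63 x@.026 0.6751 18
edge 0.707 yaw 4.0 x@.026 0.7222 20
```

```bash
python3 -c "
from h import *
go(.547,.2175,.165,88.5);go(.5275,.166,.165,88.5);go(.5275,.166,.0935,88.5)"
```

```text
row [-0.0, -0.2, -71.6] [0.0, 0.0, 0.1] t 14.95
row [18.2, -52.2, -71.6] [0.0, 0.0, 0.1] t 14.95
row [18.3, -52.2, -0.1] [0.0, 0.0, 0.1] t 14.95
```

>>> {"name": "play_rows", "arguments": {"targets": [[-4,4,0,0,0,0],[-4,4,-35,0,0,0],[-2,0,-72,0,0,0],[18,-25,-72,0,0,0],[18,-52,-72,0,0,0],[18,-52,-72,0,0,0],[18,-52,-30,0,0,0],[18,-52,0,0,0,0],[18,-52,0,0,0,0]]}}

```text
t: 16.08
ee_pos: [0.5265, 0.1667, 0.091]
ee_rot: [[-1.0, 0.024, -0.004], [0.024, 1.0, -0.001], [0.004, -0.001, -1.0]]
ft_force: [-0.3, 0.1, 0.9]
width: -0.001
finger_force: 0.0
```

```bash
python3 -c "
from h import *
pin('top');disc('top');disc('side');circ(185,90,-5)"
```

```text
no pin top
top disc [ 0.5742 -0.036   0.09  ] ((328.5111083984375, 197.10816955566406), (14.510116577148438, 15.049181938171387), 92.19952392578125) z 0.0891 area 170.0
side disc [ 0.5738 -0.0394  0.09  ] ((330.006591796875, 203.79266357421875), (10.86530876159668, 13.932703971862793), 94.35384368896484) z 0.0885 area 116.5
185 [-1, 4, 0]
180 [0, 9, 0]
175 [-1, 14, 0]
170 [-1, 19, 0]
165 [-2, 24, 0]
160 [-3, 29, 0]
155 [-5, 34, 0]
150 [-8, 38, 0]
145 [-10, 43, 0]
140 [-13, 47, 0]
135 [-16, 51, 0]
130 [-20, 54, 0]
125 [-24, 57, 0]
120 [-28, 60, 0]
115 [-33, 63, 0]
110 [-37, 65, 0]
105 [-42, 66, 0]
100 [-47, 67, 0]
95 [-52, 68, 0]
90 [-57, 69, 0]
```

>>> {"name": "play_rows", "arguments": {"targets": [[0,9,0,0,0,0],[-1,17,0,0,0,0],[-2,25,0,0,0,0],[-5,33,0,0,0,0],[-9,40,0,0,0,0],[-13,47,0,0,0,0],[-18,53,0,0,0,0],[-25,58,0,0,0,0],[-32,62,0,0,0,0],[-32,62,0,0,0,0]]}}

```text
t: 17.48
ee_pos: [0.5618, 0.2279, 0.0932]
ee_rot: [[-1.0, 0.025, 0.0], [0.025, 1.0, 0.001], [-0.0, 0.001, -1.0]]
ft_force: [0.1, -0.7, 0.5]
width: 0.001
finger_force: 0.0
```

```bash
python3 -c "
from h import *
pin('top');disc('top');disc('side');circ(116,70,-3)
im,d,p=load('side'); save('s3',cv2.resize(im[170:230,300:380],(800,600),interpolation=cv2.INTER_CUBIC))"
```

```text
no pin top
top disc [ 0.5743 -0.041   0.09  ] ((330.2925720214844, 197.12100219726562), (14.54176139831543, 15.079826354980469), 61.204410552978516) z 0.0889 area 170.5
side disc [ 0.5739 -0.0446  0.09  ] ((330.6822204589844, 205.07545471191406), (10.521060943603516, 13.930752754211426), 90.65924835205078) z 0.0888 area 113.5
116 [0, 0, 0]
113 [-3, 2, 0]
110 [-6, 3, 0]
107 [-9, 4, 0]
104 [-12, 5, 0]
101 [-14, 6, 0]
98 [-17, 6, 0]
95 [-20, 7, 0]
92 [-23, 7, 0]
89 [-27, 7, 0]
86 [-30, 7, 0]
83 [-33, 7, 0]
80 [-36, 6, 0]
77 [-39, 6, 0]
74 [-42, 5, 0]
71 [-44, 4, 0]
```

View pics/s3.png

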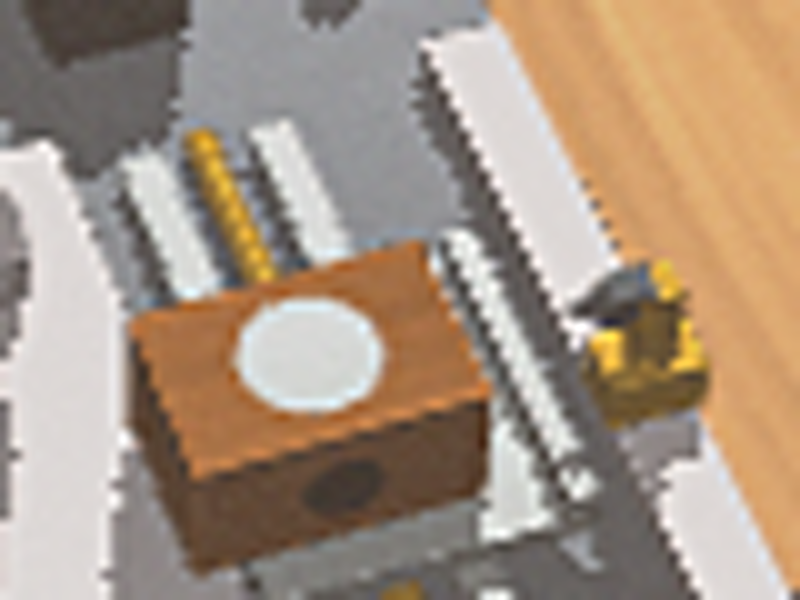

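>>> {"name": "play_rows", "arguments": {"targets": [[-3,2,0,0,0,0],[-6,3,0,0,0,0],[-9,4,0,0,0,0],[-12,5,0,0,0,0],[-14,6,0,0,0,0],[-14,6,0,0,0,0],[-14,6,0,0,0,0]]}}

```text
t: 18.5
ee_pos: [0.5755, 0.2333, 0.0933]
ee_rot: [[-1.0, 0.025, 0.0], [0.025, 1.0, 0.0], [-0.0, 0.0, -1.0]]
ft_force: [-0.6, -0.7, -0.2]
width: 0.0
finger_force: 0.2
```

```bash
python3 -c "
from h import *
disc('top');disc('side');im,d,p=load('side');print(onz(p,[(356.75,200.35)],.083));go(.57,.24,.17,88.5);go(.51,.08,.36,88.5)"
```

```text
top disc [ 0.574  -0.0433  0.09  ] ((331.0836181640625, 197.22703552246094), (14.687856674194336, 14.85662841796875), 9.216732025146484) z 0.0889 area 169.5
side disc [ 0.5736 -0.047   0.09  ] ((330.8869323730469, 205.68316650390625), (10.986532211303711, 13.844552993774414), 93.28337097167969) z 0.0886 area 117.0
[[ 0.65712334 -0.05116196  0.083     ]]
row [5.6, 6.6, -76.6] [0.0, 0.0, 0.1] t 18.6
row [61.6, -154.8, -266.7] [0.0, 0.0, 0.1] t 18.6
```

>>> {"name": "play_rows", "arguments": {"targets": [[4,2,0,0,0,0],[5,4,-35,0,0,0],[6,6,-77,0,0,0],[20,-20,-125,0,0,0],[35,-60,-165,0,0,0],[45,-95,-205,0,0,0],[55,-130,-245,0,0,0],[62,-155,-267,0,0,0],[62,-155,-267,0,0,0],[62,-155,-267,0,0,0]]}}

```text
t: 19.85
ee_pos: [0.5095, 0.0802, 0.3594]
ee_rot: [[-1.0, 0.025, -0.001], [0.025, 1.0, 0.0], [0.001, 0.0, -1.0]]
ft_force: [0.3, -0.1, 0.3]
width: -0.002
finger_force: 0.0
```

```bash
python3 - <<'E'
from h import *
disc('wrist'); im,d,p=load('wrist')
u,v=proj(p,[[.66,-.05,.083]])[0]; print('tip pred',u,v); u0,v0=int(u)-60,int(v)-75
print(u0,v0); save('w2',cv2.resize(im[v0:v0+100,u0:u0+120],(720,600),interpolation=cv2.INTER_CUBIC))
E
```

```text
wrist disc [ 0.5736 -0.0446  0.09  ] ((226.9246063232422, 204.7078399658203), (30.26828956604004, 33.12006759643555), 122.3161392211914) z 0.0898 area 786.0
tip pred 231.11327165087255 261.07347820635925
171 186
```

View pics/w2.png

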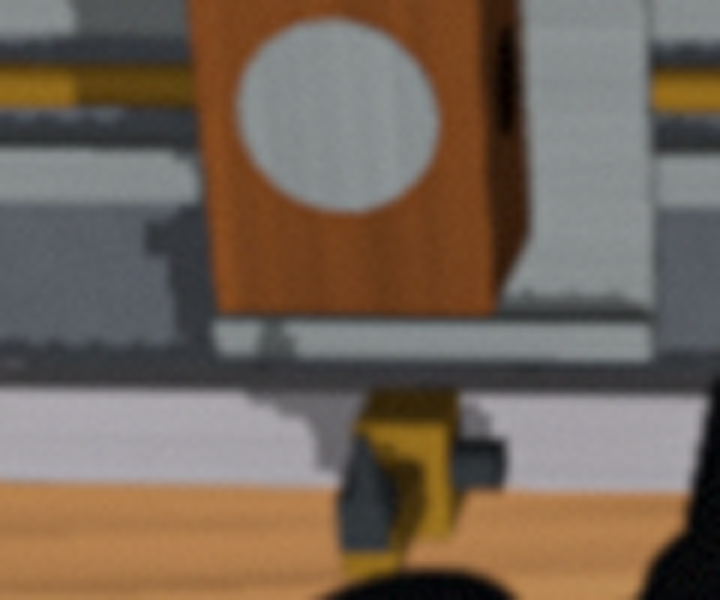

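The disc is at crop (338,115) and the pointer tip at (362,435). The finger's base centre is near (367,545).

```bash
python3 - <<'E'
from h import *
im,d,p=load('wrist'); c=lambda q:np.array(q,float)/6-.42+[171,186]
T,B=onz(p,[c((362,435)),c((367.5,545))],.083); print(T,B,'finger yaw',np.degrees(np.arctan2(B[1]-T[1],B[0]-T[0])))
D=onz(p,[(226.92,204.71)],.090)[0]
E=onz(p,[c((0,483)),c((690,492))],.034);e=E[1]-E[0];print('bar yaw',-np.degrees(np.arctan2(e[0],e[1])))
E=onz(p,[c((0,65)),c((650,70))],.03);e=E[1]-E[0];print('rod yaw',-np.degrees(np.arctan2(e[0],e[1])))
# gradient line fits
g=cv2.GaussianBlur(cv2.cvtColor(im,cv2.COLOR_RGB2GRAY).astype(np.float32),(0,0),1);gy=abs(cv2.Sobel(g,cv2.CV_32F,0,1))
def fit(us,v0,z):
    pts=[]
    for u in us:
        w=np.arange(v0-4,v0+5);k=w[gy[w,u].argmax()];q=np.arange(k-2,k+3);a=gy[q,u];pts.append((u,(a*q).sum()/a.sum()))
    W=onz(p,pts,z)
    for _ in range(4):
        l=np.polyfit(W[:,1],W[:,0],1);r=abs(W[:,0]-np.polyval(l,W[:,1]));W=W[r<max(2*np.median(r),3e-4)]
    print(v0,-np.degrees(np.arctan(l[0])).round(2),len(W),np.median(r))
fit(range(175,285),250,.02);fit(list(range(175,225))+list(range(258,285)),267,.034);fit(range(210,275),239,.05)
for yaw in(-1.5,-2,-2.5):
    a=np.radians(yaw);n=np.array([-np.sin(a),np.cos(a)]);print(yaw,'disc past mark mm',((D-T)[:2]@n*1e3).round(2))
pin('wrist'); 
E
```

```text
[ 0.65528481 -0.0497723   0.083     ] [ 0.68465289 -0.05166516  0.083     ] finger yaw -3.6877833687389563
bar yaw -1.6388896822475438
rod yaw -1.8374183799807735
250 -1.47 47 4.022363386146921e-05
267 -2.38 51 0.00020516083077803948
239 -1.83 63 5.6536390427908145e-05
-1.5 disc past mark mm 3.0
-2 disc past mark mm 2.29
-2.5 disc past mark mm 1.57
wrist pin 160 [0.0058 0.0542 0.121 ] ang 83.9
```

```bash
python3 -c "
from h import *
go(.566,.237,.17,88.5);go(.566,.237,.0935,88.5);go(.5755,.2333,.0935,88.5);go(.587,.234,.0935,88.5)"
```

```text
row [-53.0, 157.9, 188.9] [-0.0, -0.1, 0.1] t 19.95
row [-53.1, 157.9, 265.4] [-0.0, -0.1, 0.1] t 19.95
row [-62.7, 154.4, 265.4] [-0.0, -0.1, 0.1] t 19.95
row [-74.2, 155.4, 265.4] [-0.0, -0.1, 0.1] t 19.95
```

>>> {"name": "play_rows", "arguments": {"targets": [[-10,40,40,0,0,0],[-25,80,80,0,0,0],[-40,120,125,0,0,0],[-53,158,160,0,0,0],[-53,158,189,0,0,0],[-53,158,230,0,0,0],[-53,158,265,0,0,0],[-53,158,265,0,0,0]]}}

```text
t: 20.95
ee_pos: [0.5647, 0.2365, 0.0917]
ee_rot: [[-1.0, 0.024, -0.006], [0.024, 1.0, -0.002], [0.005, -0.002, -1.0]]
ft_force: [0.4, -0.5, 1.0]
width: 0.0
finger_force: 0.0
```

>>> {"name": "play_rows", "arguments": {"targets": [[-5,-2,0,0,0,0],[-9,-3,0,0,0,0],[-12,-3,0,0,0,0],[-15,-3,0,0,0,0],[-18,-3,0,0,0,0],[-20,-3,0,0,0,0],[-20,-3,0,0,0,0],[-20,-3,0,0,0,0]]}}

```text
t: 21.95
ee_pos: [0.5864, 0.2329, 0.0951]
ee_rot: [[-1.0, 0.025, 0.0], [0.025, 1.0, 0.0], [-0.0, 0.0, -1.0]]
ft_force: [0.1, -0.2, 0.1]
width: 0.001
finger_force: 0.2
```

```bash
python3 -c "
from h import *
a=disc('top');b=disc('side');print('past top',a[1]+.04585,'side',b[1]+.0486-.0003)"
```

```text
top disc [ 0.5738 -0.0454  0.09  ] ((331.84027099609375, 197.322998046875), (14.61858081817627, 15.048091888427734), 61.94563293457031) z 0.0892 area 171.0
side disc [ 0.5735 -0.0484  0.09  ] ((331.0411682128906, 206.0378875732422), (10.472358703613281, 14.39498519897461), 93.27630615234375) z 0.0885 area 117.0
past top 0.0004255488304255317 side -6.916221841480995e-05
```

>>> {"name": "play_rows", "arguments": {"targets": [[4,2,0,0,0,0],[10,4,-20,0,0,0],[16,6,-77,0,0,0],[30,-20,-125,0,0,0],[45,-60,-165,0,0,0],[55,-95,-205,0,0,0],[65,-130,-245,0,0,0],[73,-155,-267,0,0,0],[73,-155,-267,0,0,0],[73,-155,-267,0,0,0]]}}

```text
t: 23.3
ee_pos: [0.5093, 0.0802, 0.3622]
ee_rot: [[-1.0, 0.025, 0.0], [0.025, 1.0, 0.0], [-0.0, 0.0, -1.0]]
ft_force: [-0.1, -0.4, 0.1]
width: -0.0
finger_force: 0.0
```

```bash
python3 - <<'E'
from h import *
D=disc('wrist'); im,d,p=load('wrist'); u,v=proj(p,[[.66,-.05,.083]])[0]; u0,v0=int(u)-30,int(v)-10
# finger outline: dark low-saturation blob per row
hsv=cv2.cvtColor(im,cv2.COLOR_RGB2HSV)
for r in range(v0+4,v0+28,2):
    row=im[r,u0+10:u0+50].astype(int); k=np.where((row.sum(1)<300)&(row[:,0]-row[:,2]<15))[0]; print(r,(k+u0+10).tolist())
save('w3',cv2.resize(im[v0-65:v0+35,u0-30:u0+90],(720,600),interpolation=cv2.INTER_CUBIC)); print(u0-30,v0-65)
E
```

```text
wrist disc [ 0.5736 -0.0466  0.09  ] ((225.98651123046875, 204.05905151367188), (29.86187171936035, 32.99726104736328), 118.25859832763672) z 0.0898 area 772.0
254 [229, 230, 248, 249]
256 [229, 248, 249, 250]
258 [226, 229, 230, 231, 248, 249, 250]
260 [228, 229, 230, 231, 232, 247, 248, 249, 250]
262 [228, 229, 230, 231, 232, 233, 247, 248, 249, 250]
264 [228, 229, 230, 231, 232, 233, 234, 235, 247, 248, 249, 250]
266 [229, 230, 231, 232, 233, 234, 235, 236]
268 [229, 230, 231, 232, 233, 234, 235, 236, 237]
270 [228, 229, 230, 231, 232, 233, 234, 235, 236]
272 [229, 230, 231, 232, 233, 234, 235]
274 [229, 230, 231, 232, 233, 234, 235]
276 []
171 185
```

View pics/w3.png

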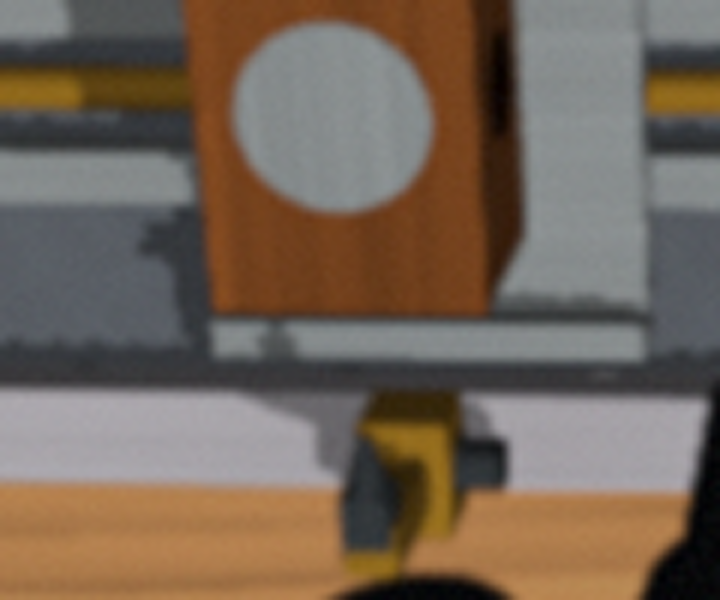

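The disc centre is within about 0.5 mm of the mark in all three views: +0.4 mm from the top, −0.1 mm from the side and about +0.6 mm at the wrist. The last turn was clockwise and the arm is clear, so I'm handing in.

```bash
python3 -c "
from h import *
print(order.job_done())"
```

```text
the job is handed in; nothing more can be done
None
```

The job is handed in: the block lies flat on the carriage with its disc on top, the disc was cranked about 9.5 mm past the pointer, and a clockwise turn brought its centre back to within about 0.6 mm of the pointer's mark, at about 23 s of the 67 s. I didn't re-measure the loose things at the end, but the arm kept clear of them.

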